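Weigh a bar on the kitchen beam scale

ROBOT

A 7-joint arm with a two-finger parallel gripper is mounted at the origin on the work surface. World frame = base frame: x ahead of the robot, y to its left, z up, the work surface at z = 0. Lengths are in m, angles in rad, forces in N, time in s.
With the tool pointing down it reaches from about 0.425 to 0.925 m from the base axis. Payload 6.8 kg.
Tool frame: the origin (TCP) lies midway between the tips of the shut fingers; the grasp point (between the pads) lies 19 mm behind it (bot.hold_point_z is the distance from the TCP to the grasp point, in m); z points along the fingers, y is the line along which they close (so a half turn about z gives the same grasp; the last joint's range is limited). The gripper opens to 85 mm and grips with 20 to 120 N. Pads are 22 mm wide; open, the fingers measure 114 mm over their backs; the gripper's body (76 mm by 85 mm) begins 54 mm behind the grasp point. The pads swing forward as they close: fully open they stand 13 mm farther back than shut.
Start: joints at [-1.348, 0.477, 0.022, 1.555, -0.011, 1.109, -0.083], TCP at [0.219, 0.638, 0.202] pointing down, gripper open.
Joint ranges: [-2.96, 2.96], [-0.34, 2.1], [-1.41, 1.46], [0.24, 2.44], [-1.37, 4.51], [0.17, 1.92], [-2.96, 2.96]. Speed limits (rad/s): [2.39, 2.39, 3.14, 3.14, 3.14, 3.14, 3.14].

INTERFACE

Orientations are given as a unit quaternion [w, x, y, z].
In Python, from station import bot gives the robot as it stands. The module is installed in compiled form; this text tells all that it offers.
- The arm moves only by the tool step_arm, never from a script. Its argument "increments" is a list that holds one entry, the list of rows, each a list of 7 numbers: the opening, from -1 (shut) to 1 (fully open), then the shift along the tool's x, y, z in mm, then the turn, a rotation vector about the tool's x, y, z in degrees. In form: [[[grip, x, y, z, ax, ay, az], ...]]. A call has 1 to 10 rows; each row is the pose to reach, as a shift and turn from the pose commanded when the call began, along the tool's axes at that moment; what a row does not reach only later rows make up. A row lasts 1/12 s, in which the tool goes at most 41.7 mm and 7.16 degrees, less where a joint would pass 70% of its speed; a pose out of reach is approached as far as the arm can. A call with a gripper value outside its range is refused whole. The fingers move at their own pace and stop on an object; "force" is the grip in N (left out, the last holds). Time passes only in rows, so rows that repeat a pose let the fingers close. It gives the time, the measured TCP pose, the force, the opening and the grip force at its end, in the units of the state.
- bot.get_obs(): the state, without advancing time (a new reading comes with each control period).
- bot.read_camera(name): name is "scene" or "top"; returns a dict with "image" (400x640x3 uint8, red, green, blue), "camera_matrix" (3x3 intrinsics, pixels), "R" (3x3) and "t" (3): a world point X has camera coordinates R X + t. Camera axes: x right, y down, z forward; pixel columns grow to the right and rows downward; lengths in m; the calibration is good to about 2 mm. A picture is of the moment at which its call begins. There is no depth.
- bot.hand_in(): hands the job in; it is judged then, once.
The state is a dict: "t": time; "q": joint angles; "joint_vel": joint speeds; "joint_torque": joint torques, N m; "eef_pos": TCP position; "tool_rot": TCP orientation; "contact_force": force on the tool from outside, world axes, zero at the start; "torque": the same for the moment, N m; "gripper_width": opening from 0.0 (shut) to 1.0 (fully open); "grasp_force": force on a finger pad.
Only numpy, scipy, OpenCV 4.12 (cv2) and the standard library are available. Lean on these libraries where they do the work, as an engineer would, in place of code of your own. Each camera call takes 0.05 s, during which the arm holds its last target. There are 200 camera calls.

TASK

Lay the long paper-wrapped bar flat and lengthwise in the tray of the beam scale on the dining table while the beam is still arrested. Then swing the arrest lever gently over to release the beam, take your hand away and let the beam settle under the load for a second, and finally swing the lever back and press it firmly, but not hard, against its rubber stop so that the beam is arrested again, with the bar left in the tray. Move the beam only with the lever, and leave the other things on the table alone.

Things in the scene. Friction and masses are not known exactly. Their poses are not given: they have to be found in the camera images.
- bar: Paper-wrapped bar of baking goods with a brown band round its middle, the longest loose block on the table: 160 mm long (its x axis) x 44 mm wide (y) x 34 mm high, 0.17 to 0.35 kg. Origin at the centre of its underside. It starts flat on the table, either left or right of the scale, at any yaw up to 0.6 rad.
- scale: Beam scale, fixed, turned up to 0.25 rad. Wooden base 250 x 160 x 18 mm, from 160 mm in front (-x) to 90 mm behind the origin, which lies on the table below the beam's pivot (115 mm high). The beam runs along y, 270 mm long: steel tray on its +y end, round counterweight (38 mm diameter, 36 mm high) on its -y end. Highest point 160 mm.
- tray: Shallow steel tray fixed on the beam's +y end, outside 190 mm (x of the tray) x 66 mm (y), walls 3 mm thick, rim 12 mm above its underside and 8 mm above its floor. Inside 184 x 60 mm. Origin at the centre of its underside, 120 mm along +y of the scale and 121 mm above the table when the beam is arrested.
- tray_floor (a point): Centre of the tray's inner floor, 125 mm above the table while arrested; axes as the tray.
- beam (a joint): Tilt of the beam (rad): 0 level, positive when the tray side is down. Arrested: within 0.01 of 0. Released with the bar aboard it settles at 0.05 to 0.12.
- arrest (a joint): Arrest lever angle (rad): 0 = arrested, touching its rubber stop; 1.1 = released, at its far end. Stiff: stays where left (about 2 N at the knob moves it). Seen from above it points to the scale's -x, leaning 0.55 rad to -y at 0 and 0.55 rad to +y at 1.1. The beam's support sinks and rises in proportion to it.
- lever_pivot (a point): Vertical axis of the arrest lever: 90 mm in front (-x) of the scale's origin, 24 mm above the table; axes as the scale.
- knob_top (a point): Centre of the top of the lever's upright black knob: a vertical cylinder 22 mm diameter, from 28 to 76 mm above the table, 120 mm from the lever's pivot axis. Push it from the side or pinch it from above. Free space of 30 mm or more on both sides.
- lever: The arrest lever itself, a flat steel bar 120 mm long, 12 mm wide, 26 to 34 mm above the table, with the knob on its end; origin on its pivot axis.
- stop: Black rubber stop, 16 x 16 x 18 mm, on the scale's base beside the middle of the lever (60 mm from the pivot), on its -y side; origin at the centre of its underside. Pressing the knob with F newtons after the lever has touched it loads the stop with about 2 x (F - 2) newtons.
- carton: Cardboard food carton, 110 x 65 x 50 mm, lying flat; origin at the centre of its underside. A bystander: shorter, wider and taller than the bar.
- water_bottle: Glass water bottle, 72 mm diameter, 220 mm tall, standing; origin under its centre. Bystander.
- tumbler: Drinking glass, 72 mm diameter, 110 mm tall, standing; origin under its centre. Bystander.
- mug: White mug, 80 mm diameter, 90 mm tall, handle to its +y; origin under its centre. Bystander.
- pepper_mill: Dark wooden pepper mill, 52 mm diameter, 145 mm tall; origin under its centre. Bystander.
- wooden_spoon: Wooden spoon, 200 mm long, lying on the table, its x axis along it; origin on its underside. Bystander.

How it is judged:
On the way, in this order (a step that is already met when the one before it is completed fails the run):
1. The bar lies flat and lengthwise in the tray, let go, with the beam still arrested (lever within 0.06 rad of its stop) (x of bar in the frame of tray_floor between -0.02 and 0.02 m and y of bar in the frame of tray_floor between -0.012 and 0.012 m and z of bar in the frame of tray_floor between -0.006 and 0.006 m and angle between the x axis of bar and the x axis of tray, either way round below 0.13 rad and angle between the z axis of bar and the z axis of tray, either way round below 0.1 rad and contact force between the fingers and bar below 0.1 N and linear speed of bar below 0.02 m/s and value of joint arrest below 0.06 rad and value of joint beam between -0.02 and 0.02 rad), for 0.2 s.
2. The lever is swung at least 0.95 rad over, and with the fingers off the scale the beam hangs free and still, tray side down by at least 0.035 rad, for 1 s (value of joint arrest above 0.95 rad and value of joint beam above 0.035 rad and velocity of joint beam between -0.05 and 0.05 rad/s and contact force between the fingers and scale below 0.1 N), for 1 s.
3. The lever is back and pressed firmly against its rubber stop, loading the stop with more than 12 N (about 8 N at the knob) for 0.1 s (value of joint arrest below 0.05 rad and contact force between lever and stop above 12 N), for 0.1 s.
At the end, for the whole second after the job is handed in: The lever is home (within 0.04 rad of its stop), the beam level (within 0.015 rad) and still, and the bar lies at rest in the tray: flat on its floor, lengthwise within 0.13 rad, centred within 20 mm along and 12 mm across the tray, released (x of bar in the frame of tray_floor between -0.02 and 0.02 m and y of bar in the frame of tray_floor between -0.012 and 0.012 m and z of bar in the frame of tray_floor between -0.006 and 0.006 m and angle between the x axis of bar and the x axis of tray, either way round below 0.13 rad and angle between the z axis of bar and the z axis of tray, either way round below 0.1 rad and contact force between the fingers and bar below 0.1 N and value of joint beam between -0.015 and 0.015 rad and velocity of joint beam between -0.05 and 0.05 rad/s and value of joint arrest below 0.04 rad and linear speed of bar below 0.02 m/s); the robot touches nothing.
It fails at once if The beam moves faster than 0.6 rad/s (lever thrown over instead of eased) (velocity of joint beam above 0.6 rad/s or velocity of joint beam below -0.6 rad/s).
It fails at once if The rubber stop is loaded with more than 50 N (about 27 N at the knob) (contact force between lever and stop above 50 N).
It fails at once if The fingers push on the tray with more than 5 N (contact force between the fingers and tray above 5 N).
It fails at once if The bar is put down in the tray with more than 25 N (contact force between bar and tray above 25 N).
It fails at once if A bystander (carton, bottle, tumbler, mug, pepper mill or spoon) is moved by more than 20 mm (distance of any of carton, water_bottle, tumbler, mug, pepper_mill, wooden_spoon from where it was at the start of the episode above 0.02 m).
It also fails if it takes over 70 s, if anything falls off the work surface, if the arm or the gripper's body presses on something with over 40 N, if the wrist force passes 120 N, or if a joint passes its speed limit or range.

## Working session

There is one attempt and no reset: what is moved stays moved. The work goes in short steps, Python scripts to look and compute and a tool call to move; the robot and the scene stay as the last step left them, time stands still between calls to the robot, and variables do not carry over. Pictures are saved under pics/ and viewed, at most 10 in all, crops included, and the job is handed in when it is done.

Besides the shell and the picture viewer there is one more tool, called after "Request:" as name(argument=value, ...), one argument or row to a line, values as JSON. step_arm: Moves the arm, as the interface text tells. Its arguments: {"type":"object","properties":{"increments":{"type":"array"},"force":{"type":"number"}},"required":["increments"]}

```bash
mkdir -p pics; python3 - <<'E'
from station import bot
import cv2, numpy as np
o=bot.get_obs(); print({k:np.round(v,3) for k,v in o.items()}, bot.hold_point_z)
for n in ("scene","top"):
    c=bot.read_camera(n); cv2.imwrite(f"pics/{n}0.png",c["image"][:,:,::-1])
    print(n,c["camera_matrix"].round(1).tolist(),c["R"].round(4).tolist(),c["t"].round(4).tolist())
E
```

```text
{'t': np.float64(0.0), 'q': array([-1.348,  0.478,  0.022,  1.556, -0.011,  1.109, -0.083]), 'joint_vel': array([-0.001, -0.002, -0.001, -0.001,  0.001,  0.001,  0.001]), 'joint_torque': array([-1.0000e-03, -5.9647e+01,  1.6070e+00, -2.8121e+01,  1.2000e-02,
        9.0000e-03,  0.0000e+00]), 'eef_pos': array([0.219, 0.638, 0.201]), 'tool_rot': array([-0.   ,  0.165,  0.986, -0.001]), 'contact_force': array([0.257, 0.058, 0.305]), 'torque': array([-0.008, -0.063, -0.002]), 'grasp_force': np.float64(0.0), 'gripper_width': np.float64(0.997)} 0.0187
scene [[436.5, 0.0, 313.5], [0.0, 436.5, 204.2], [0.0, 0.0, 1.0]] [[-0.5517, 0.834, -0.0104], [0.7017, 0.4574, -0.5463], [-0.4508, -0.3087, -0.8375]] [0.3538, -0.3611, 1.3617]
top [[482.2, 0.0, 327.0], [0.0, 482.2, 195.8], [0.0, 0.0, 1.0]] [[0.0207, -0.9997, -0.0097], [-0.986, -0.0188, -0.1656], [0.1653, 0.013, -0.9862]] [-0.001, 0.6219, 1.4094]
```

View pics/top0.png

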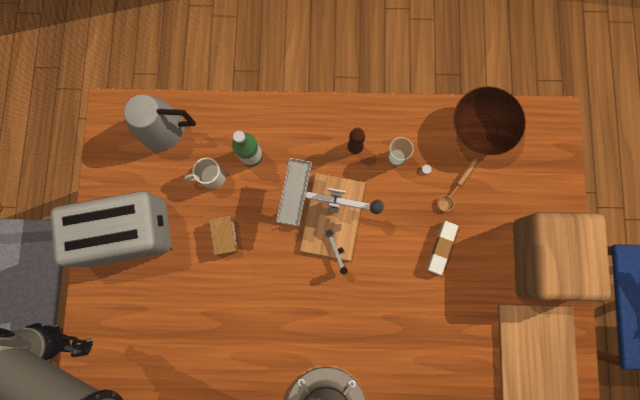

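View pics/scene0.png

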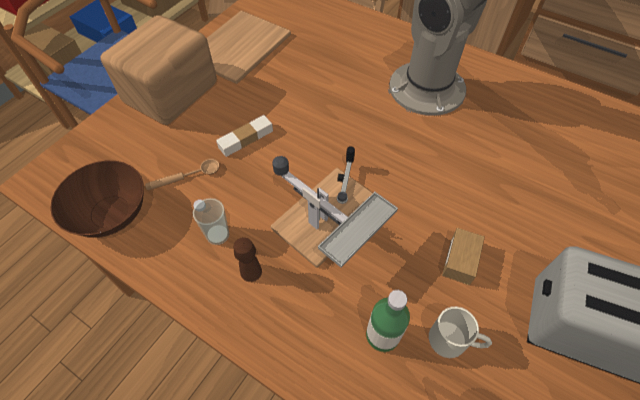

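The top view shows the bar at about (443,248), right of the scale. The tray is near (294,192), the counterweight at (376,207) and the knob at (344,271), with the lever pivot at (330,233). The scene view shows the same layout. Next I'll measure these.

```bash
cat > h.py <<'E'
import numpy as np, cv2
from station import bot
def ray(c,uv,z):
    K,R,t=c["camera_matrix"],c["R"],c["t"]
    d=R.T@np.linalg.solve(K,[uv[0],uv[1],1.]); o=-R.T@t
    return o+d*(z-o[2])/d[2]
def proj(c,X):
    p=c["camera_matrix"]@(c["R"]@np.asarray(X)+c["t"]); return p[:2]/p[2]
def tri(c1,uv1,c2,uv2):
    A=[];
    for c,uv in((c1,uv1),(c2,uv2)):
        P=c["camera_matrix"]@np.c_[c["R"],c["t"]]
        A+=[uv[0]*P[2]-P[0],uv[1]*P[2]-P[1]]
    X=np.linalg.svd(np.array(A))[2][-1]; return X[:3]/X[3]
E
python3 - <<'E'
from h import *
T=bot.read_camera("top");S=bot.read_camera("scene")
a=T["image"][150:290,265:475]; b=S["image"][105:275,205:405]
cv2.imwrite("pics/tz.png",cv2.resize(a[:,:,::-1],None,fx=3.8,fy=3.8,interpolation=cv2.INTER_CUBIC))
cv2.imwrite("pics/sz.png",cv2.resize(b[:,:,::-1],None,fx=3.5,fy=3.5,interpolation=cv2.INTER_CUBIC))
for n,c in(("T",T),("S",S)):
    h=cv2.cvtColor(c["image"],cv2.COLOR_RGB2HSV)
    for nm,m in(("white",(h[...,1]<60)&(h[...,2]>190)),("grey",(h[...,1]<50)&(h[...,2]>90)),("dark",h[...,2]<60)):
        k,l,st,ce=cv2.connectedComponentsWithStats(m.astype(np.uint8))
        for i in range(1,k):
            x,y,w,hh,A=st[i]
            inR=(265<ce[i][0]<475 and 150<ce[i][1]<290) if n=="T" else (205<ce[i][0]<405 and 105<ce[i][1]<275)
            if A>25 and inR:
                r=cv2.minAreaRect(np.argwhere(l==i)[:,::-1].astype(np.float32))
                print(n,nm,A,ce[i].round(1),np.round(r[0],1),np.round(r[1],1),round(r[2],1),"box",cv2.boxPoints(r).round(1).tolist())
E
```

```text
T white 56 [426.5 168.6] [426.5 168.5] [7. 7.] 90.0 box [[423.0, 165.0], [430.0, 165.0], [430.0, 172.0], [423.0, 172.0]]
T white 38 [310.2 194.4] [310.5 194.7] [8.7 4.9] 9.5 box [[305.79998779296875, 196.5], [306.6000061035156, 191.60000610351562], [315.20001220703125, 193.0], [314.3999938964844, 197.89999389648438]]
T white 147 [350.7 202.2] [351.7 202.5] [30.2  5.3] 10.6 box [[336.3999938964844, 202.3000030517578], [337.3999938964844, 197.10000610351562], [367.1000061035156, 202.6999969482422], [366.1000061035156, 207.89999389648438]]
T white 220 [448.6 230.4] [448.9 230.5] [13.9 16.1] 18.4 box [[439.70001220703125, 235.89999389648438], [444.79998779296875, 220.60000610351562], [458.0, 225.0], [452.8999938964844, 240.3000030517578]]
T white 227 [437.3 264. ] [437.2 264. ] [14.3 16.3] 20.6 box [[427.70001220703125, 269.1000061035156], [433.3999938964844, 253.89999389648438], [446.79998779296875, 258.8999938964844], [441.1000061035156, 274.20001220703125]]
T grey 102 [394.9 158.9] [394.8 158.7] [16.3  9.2] 31.6 box [[385.5, 158.39999389648438], [390.29998779296875, 150.60000610351562
[... 3174 characters left out ...]
154. ] [350.  153.9] [ 7.2 14.3] 7.1 box [[345.6000061035156, 160.60000610351562], [347.29998779296875, 146.39999389648438], [354.5, 147.3000030517578], [352.70001220703125, 161.5]]
S dark 91 [281.2 170. ] [281.6 169.4] [ 9.  14.1] 72.9 box [[273.5, 167.1999969482422], [287.0, 163.0], [289.70001220703125, 171.60000610351562], [276.20001220703125, 175.8000030517578]]
S dark 33 [340.4 177.3] [340.5 177. ] [6. 5.] 90.0 box [[338.0, 174.0], [343.0, 174.0], [343.0, 180.0], [338.0, 180.0]]
S dark 290 [251.7 261.4] [251.8 262.5] [32.  19.5] 60.3 box [[235.39999389648438, 253.5], [252.3000030517578, 243.8000030517578], [268.20001220703125, 271.6000061035156], [251.3000030517578, 281.29998779296875]]
```

View pics/tz.png

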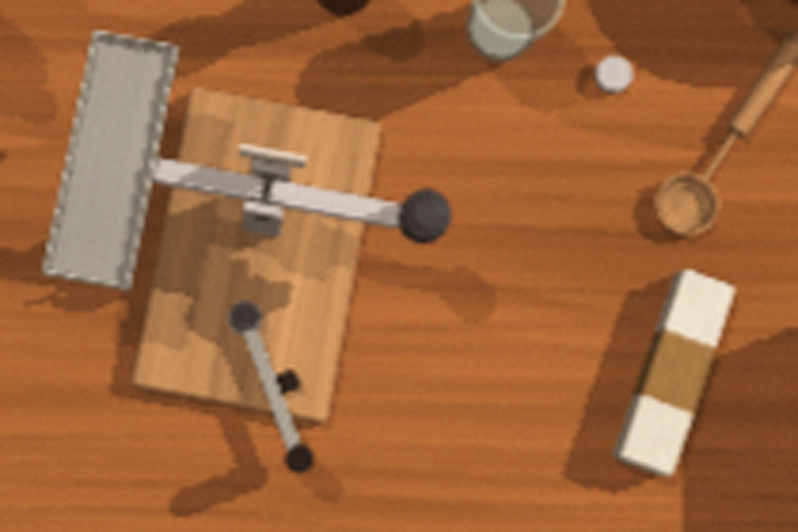

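View pics/sz.png

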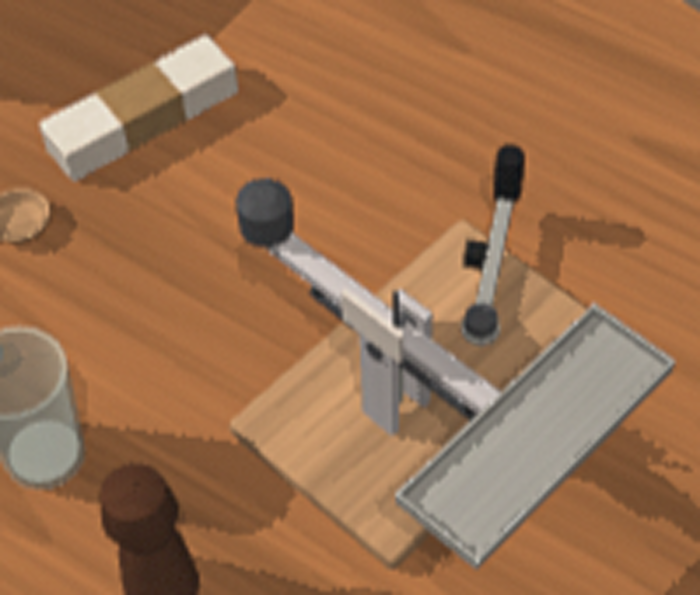

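The crops are clear. In the top crop, the tray rim corners are near (96,31), (179,47), (129,289) and (43,272). The bar's top corners are near (685,270), (735,289), (670,475) and (617,456), and the knob is at (299,457). The stop sits on the right (-y) side of the lever.

```bash
python3 - <<'E'
from h import *
T=bot.read_camera("top");S=bot.read_camera("scene")
ft=lambda p:((p[0]+.5)/3.8-.5+265,(p[1]+.5)/3.8-.5+150)
fs=lambda p:((p[0]+.5)/3.5-.5+205,(p[1]+.5)/3.5-.5+105)
def rep(n,c,P,z):
    X=np.array([ray(c,p,z) for p in P]); m=X.mean(0); r=cv2.minAreaRect((X[:,:2]*1000).astype(np.float32))
    e=(X[0]-X[3]+X[1]-X[2])/2; print(n,m.round(4),"sides",[round(np.linalg.norm(X[i]-X[i-1])*1000) for i in range(4)],"yaw",round(np.arctan2(e[1],e[0]),3)); return m
rep("trayT",T,[ft(p) for p in[(96,31),(179,47),(129,289),(43,272)]],.133)
rep("trayS",S,[fs(p) for p in[(476,563),(397,496),(596,305),(674,362)]],.133)
rep("barT",T,[ft(p) for p in[(685,270),(735,289),(670,475),(617,456)]],.034)
rep("barS",S,[(221.2,149.9),(215.8,139.7),(265.8,113.6),(270.8,123.6)],.034)
b=rep("baseT",T,[ft(p) for p in[(193,88),(382,122),(326,420),(133,384)]],.018)
print("knob",ray(T,ft((299,457)),.076),ray(S,fs((511,151)),.076), "pivot",ray(T,ft((245,316)),.034),"cw",ray(T,ft((425,214)),.13))
E
```

```text
trayT [0.6193 0.1049 0.133 ] sides [189, 65, 188, 66] yaw -0.176
trayS [0.6195 0.1038 0.133 ] sides [189, 64, 189, 64] yaw -0.169
barT [ 0.4738 -0.3397  0.034 ] sides [158, 42, 157, 44] yaw -0.358
barS [ 0.4742 -0.3445  0.034 ] sides [162, 42, 165, 43] yaw -0.349
baseT [ 0.5652 -0.007   0.018 ] sides [247, 158, 247, 157] yaw -0.173
knob [ 0.40038675 -0.04074838  0.076     ] [ 0.3950186  -0.04625959  0.076     ] pivot [0.51118321 0.00296958 0.034     ] cw [ 0.58189597 -0.13132269  0.13      ]
```

```bash
cat > go.py <<'E'
# usage: go.py x y z yaw(tool x heading) tilt_deg(about tool y after yaw)  -> tool-frame shift mm, rotvec deg
import sys; from h import *
from scipy.spatial.transform import Rotation as Ro
o=bot.get_obs(); q=o["tool_rot"]; R=Ro.from_quat([q[1],q[2],q[3],q[0]])
def tool(yaw,tilt=0):
    x=np.array([np.cos(yaw),np.sin(yaw),0]); z=np.array([0,0,-1.])
    return Ro.from_matrix(np.c_[x,np.cross(z,x),z])*Ro.from_euler("y",tilt,degrees=True)
if __name__=="__main__":
    a=[float(v) for v in sys.argv[1:]]
    print("t",round(o["t"],2),"pos",o["eef_pos"].round(4),"F",o["contact_force"].round(1),"q",o["q"].round(2))
    for i in range(0,len(a),5):
        D=R.inv()*tool(a[i+3],a[i+4])
        print("shift",(R.inv().apply(np.array(a[i:i+3])-o["eef_pos"])*1000).round(1),"rot",np.degrees(D.as_rotvec()).round(1))
E
python3 go.py .45 .42 .3 2.788 0  .52 0.1 .3 2.788 0 .474 -.342 .3 2.788 0
```

```text
t 0.3 pos [0.2192 0.6382 0.2015] F [ 0.4 -0.5 -0.9] q [-1.35  0.48  0.02  1.56 -0.01  1.11 -0.08]
shift [-289.2 -131.5  -98.4] rot [-0.   0.   1.3]
shift [-459.3 -411.4  -98.3] rot [-0.   0.   1.3]
shift [-559.4 -844.4  -98. ] rot [-0.   0.   1.3]
```

Request:
step_arm(
  increments=[
    [[1,0,0,-40,0,0,0],[1,0,0,-80,0,0,0],[1,-30,-12,-98,0,0,1],[1,-65,-28,-98,0,0,1.3],[1,-100,-45,-98,0,0,1.3],[1,-138,-62,-98,0,0,1.3],[1,-175,-80,-98,0,0,1.3],[1,-212,-97,-98,0,0,1.3],[1,-250,-114,-98,0,0,1.3],[1,-289,-131,-98,0,0,1.3]],
  ],
)

```text
t: 1.13
eef_pos: [0.4504, 0.4196, 0.3]
tool_rot: [0.0, 0.176, 0.984, 0.0]
contact_force: [-0.1, -0.7, 0.5]
gripper_width: 1.001
grasp_force: 0.0
```

```bash
python3 go.py .54 0.1 .3 2.788 0 .474 -.342 .3 2.788 0
```

```text
t 1.13 pos [0.4504 0.4196 0.3   ] F [-0.1 -0.7  0.5] q [-0.97  0.3   0.15  1.59 -0.05  1.25  0.41]
shift [-1.946e+02 -2.689e+02 -1.000e-01] rot [ 0. -0.  0.]
shift [-2.856e+02 -7.064e+02 -3.000e-01] rot [ 0. -0.  0.]
```

Request:
step_arm(
  increments=[
    [[1,-195,-269,0,0,0,0],[1,-195,-269,0,0,0,0],[1,-195,-269,0,0,0,0],[1,-195,-269,0,0,0,0],[1,-195,-269,0,0,0,0],[1,-195,-269,0,0,0,0],[1,-195,-269,0,0,0,0],[1,-195,-269,0,0,0,0],[1,-225,-300,0,0,0,0],[1,-240,-340,0,0,0,0]],
  ],
)

```text
t: 1.97
eef_pos: [0.5585, 0.0203, 0.2999]
tool_rot: [0.001, 0.175, 0.985, 0.0]
contact_force: [0.0, 1.0, 0.8]
gripper_width: 0.998
grasp_force: 0.0
```

```bash
python3 go.py .474 -.342 .3 2.788 0
```

```text
t 1.97 pos [0.5585 0.0203 0.2999] F [0.  1.  0.8] q [-0.47  0.21  0.38  1.73 -0.08  1.22  1.15]
shift [-4.580e+01 -3.692e+02 -2.000e-01] rot [0.  0.1 0.1]
```

Request:
step_arm(
  increments=[
    [[1,-46,-369,0,0,0,0],[1,-46,-369,0,0,0,0],[1,-46,-369,0,0,0,0],[1,-46,-369,0,0,0,0],[1,-46,-369,0,0,0,0],[1,-46,-369,0,0,0,0],[1,-46,-369,0,0,0,0],[1,-46,-369,0,0,0,0],[1,-46,-369,0,0,0,0],[1,-46,-369,0,0,0,0]],
  ],
)

```text
t: 2.8
eef_pos: [0.4675, -0.3493, 0.3004]
tool_rot: [-0.0, 0.182, 0.983, -0.002]
contact_force: [-1.7, -0.4, 0.1]
gripper_width: 0.996
grasp_force: 0.0
```

```bash
python3 go.py .474 -.342 .3 2.788 0 .474 -.342 .12 2.788 0
```

```text
t 2.8 pos [ 0.4675 -0.3493  0.3004] F [-1.7 -0.4  0.1] q [ 0.05  0.27  0.61  1.69 -0.16  1.23  1.9 ]
shift [-3.5  9.2  0.4] rot [-0.3  0.  -0.7]
shift [ -3.3  10.  180.4] rot [-0.3  0.  -0.7]
```

Request:
step_arm(
  increments=[
    [[1,0,0,40,0,0,0],[1,0,0,80,0,0,0],[1,0,0,120,0,0,0],[1,0,0,150,0,0,0],[1,0,0,180,0,0,0],[1,0,0,200,0,0,0],[1,0,0,200,0,0,0],[1,0,0,200,0,0,0],[1,0,0,200,0,0,0]],
  ],
)

```text
t: 3.55
eef_pos: [0.4731, -0.3411, 0.1012]
tool_rot: [0.001, 0.176, 0.984, -0.0]
contact_force: [0.3, 0.1, 0.2]
gripper_width: 1.003
grasp_force: 0.0
```

```bash
python3 go.py .474 -.342 .01 2.788 0; python3 - <<'E'
from h import *
T=bot.read_camera("top");cv2.imwrite("pics/g.png",cv2.resize(T["image"][190:300,380:500,::-1],None,fx=4,fy=4))
E
```

```text
t 3.55 pos [ 0.4731 -0.3411  0.1012] F [0.3 0.1 0.2] q [ 0.13  0.48  0.52  1.9  -0.32  0.84  2.02]
shift [-1.  -0.5 91.2] rot [-0.   0.1  0. ]
```

View pics/g.png

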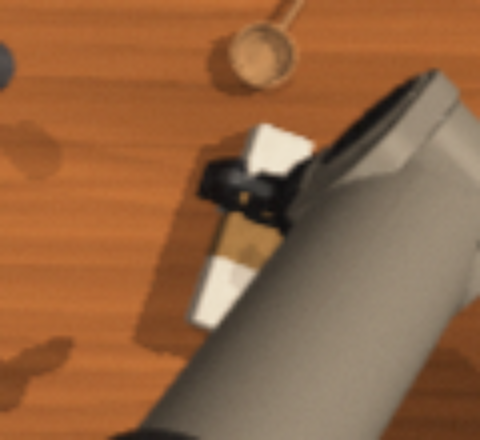

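The open fingers straddle the bar, with the gripper at about (250,190) in the crop, so I'll descend and grip.

Request:
step_arm(
  increments=[
    [[1,-1,0,30,0,0,0],[1,-1,0,55,0,0,0],[1,-1,0,75,0,0,0],[1,-1,0,91,0,0,0],[1,-1,0,91,0,0,0],[-1,-1,0,91,0,0,0],[-1,-1,0,91,0,0,0],[-1,-1,0,91,0,0,0],[-1,-1,0,91,0,0,0],[-1,-1,0,91,0,0,0]],
  ],
  force=50,
)

```text
t: 4.43
eef_pos: [0.4738, -0.3412, 0.0098]
tool_rot: [0.001, 0.176, 0.984, -0.0]
contact_force: [-0.3, -0.2, 0.9]
gripper_width: 0.298
grasp_force: 0.0
```

Request:
step_arm(
  increments=[
    [[-1,0,0,0,0,0,0],[-1,0,0,0,0,0,0],[-1,0,0,0,0,0,0],[-1,0,0,-10,0,0,0],[-1,0,0,-30,0,0,0],[-1,0,0,-50,0,0,0],[-1,0,0,-50,0,0,0]],
  ],
)

```text
t: 5.02
eef_pos: [0.4751, -0.3427, 0.0628]
tool_rot: [0.003, 0.176, 0.984, -0.001]
contact_force: [-0.1, -1.3, 0.7]
gripper_width: -0.001
grasp_force: 0.0
```

```bash
python3 go.py .474 -.342 .28 2.788 0; python3 - <<'E'
from h import *
T=bot.read_camera("top");S=bot.read_camera("scene")
cv2.imwrite("pics/g2.png",np.hstack([cv2.resize(T["image"][200:300,390:490,::-1],(400,400)),cv2.resize(S["image"][70:190,180:300,::-1],(400,400))]))
E
```

```text
t 5.02 pos [ 0.4751 -0.3427  0.0628] F [-0.1 -1.3  0.7] q [ 0.15  0.54  0.49  1.92 -0.36  0.76  2.06]
shift [ 0.000e+00  1.000e-01 -2.172e+02] rot [-0.1  0.3 -0. ]
```

View pics/g2.png

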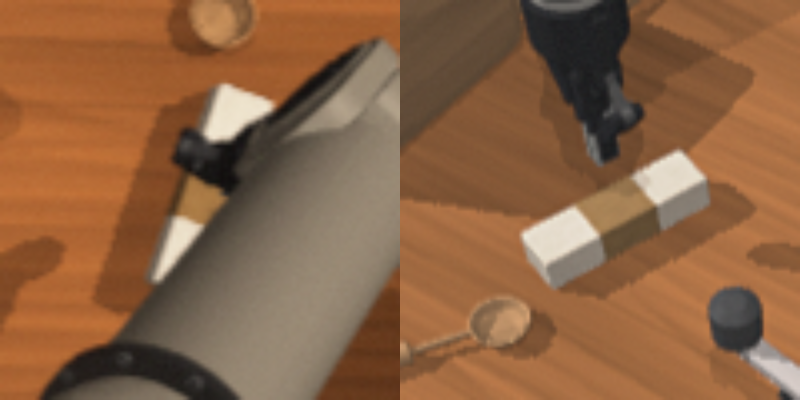

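The fingers shut with nothing between them. I'll check where the projected TCP lies against the visible finger tip, which is near pixel (240,118) in the scene image.

```bash
python3 - <<'E'
from h import *
T=bot.read_camera("top");S=bot.read_camera("scene");p=bot.get_obs()["eef_pos"]
print(p,proj(S,p),proj(T,p))
def barst(c,zs=.034):
    h=cv2.cvtColor(c["image"],cv2.COLOR_RGB2HSV); return h
for z in(.03,.045,.0628,.08,.1): print(z,ray(S,(240,117),z).round(3))
h=cv2.cvtColor(S["image"],cv2.COLOR_RGB2HSV);m=((h[...,1]<60)&(h[...,2]>190)).astype(np.uint8);m[:105]=0;m[165:]=0;m[:,:205]=0;m[:,280:]=0
k,l,st,ce=cv2.connectedComponentsWithStats(m)
for i in range(1,k):
    if st[i,4]>25:print(st[i],ce[i],ray(S,ce[i],.034))
print("before",ray(S,(259.8,122.7),.034),ray(S,(227.4,140.2),.034))
E
```

```text
[ 0.47284031 -0.34045481  0.0584801 ] [244.08544592 125.57958183] [444.93872669 247.29815909]
0.03 [ 0.434 -0.392  0.03 ]
0.045 [ 0.444 -0.38   0.045]
0.0628 [ 0.456 -0.367  0.063]
0.08 [ 0.468 -0.354  0.08 ]
0.1 [ 0.482 -0.34   0.1  ]
[250 115  22  16 188] [260.04255319 122.74468085] [ 0.42323532 -0.32642607  0.034     ]
[217 132  22  18 214] [227.42523364 140.19158879] [ 0.52478305 -0.36244857  0.034     ]
before [ 0.42347349 -0.32711231  0.034     ] [ 0.524845   -0.36248761  0.034     ]
```

```bash
python3 - <<'E'
from h import *
T=bot.read_camera("top");S=bot.read_camera("scene");o=bot.get_obs();p=o["eef_pos"];print(p,o["gripper_width"])
for z in(.1,.12,.14,.16): print(z,"proj T of open pose",proj(T,(.4731,-.3411,z)).round(1))
for z in(.058,.07,.08,.09,.1): print(z,proj(S,(p[0],p[1],z)).round(1))
a=S["image"][85:135,220:270]
cv2.imwrite("pics/tip.png",cv2.resize(a[:,:,::-1],(600,600),interpolation=cv2.INTER_NEAREST))
E
```

```text
[ 0.4725536  -0.34037275  0.05803872] 0.003239234835861577
0.1 proj T of open pose [448.5 246.3]
0.12 proj T of open pose [450.2 245.9]
0.14 proj T of open pose [451.9 245.5]
0.16 proj T of open pose [453.7 245. ]
0.058 [244.2 125.6]
0.07 [243.6 122.6]
0.08 [243. 120.]
0.09 [242.5 117.4]
0.1 [242.  114.7]
```

View pics/tip.png

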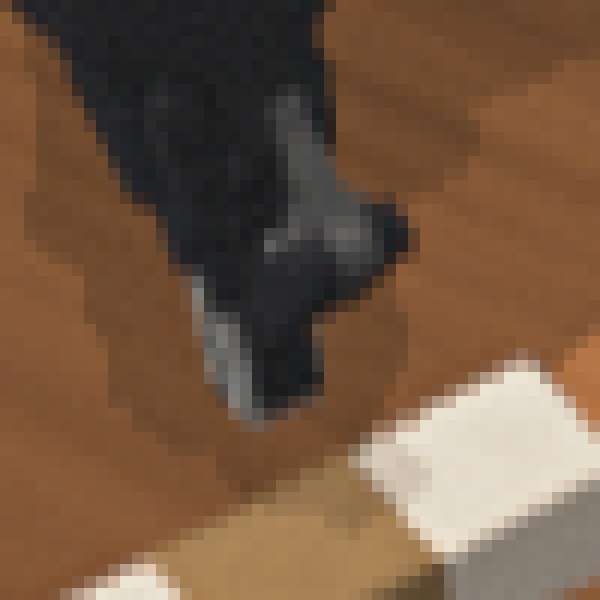

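The tip's lower edge is near (243,119), where the projected TCP should be at about (244,125.6). That would put the tip roughly 25 mm too high or sideways, so I'll probe by touch, descending gently onto the bar.

Request:
step_arm(
  increments=[
    [[-1,0,0,15,0,0,0],[-1,0,0,27,0,0,0],[-1,0,0,27,0,0,0],[-1,0,0,27,0,0,0]],
  ],
)

```text
t: 5.65
eef_pos: [0.4721, -0.3403, 0.0306]
tool_rot: [-0.001, 0.176, 0.984, 0.0]
contact_force: [-0.9, -0.8, 0.5]
gripper_width: -0.003
grasp_force: 0.0
```

Request:
step_arm(
  increments=[
    [[-1,0,0,6,0,0,0],[-1,0,0,12,0,0,0],[-1,0,0,12,0,0,0],[-1,0,0,12,0,0,0]],
  ],
)

```text
t: 5.98
eef_pos: [0.4729, -0.3407, 0.0195]
tool_rot: [-0.0, 0.176, 0.984, 0.0]
contact_force: [0.9, -0.8, 0.9]
gripper_width: -0.0
grasp_force: 0.0
```

```bash
python3 - <<'E'
from h import *
o=bot.get_obs();print(o["eef_pos"],o["contact_force"],o["torque"])
T=bot.read_camera("top");S=bot.read_camera("scene")
cv2.imwrite("pics/p.png",np.hstack([cv2.resize(T["image"][225:275,420:470,::-1],(400,400)),cv2.resize(S["image"][90:150,215:275,::-1],(400,400))]))
E
```

```text
[ 0.47290009 -0.34072711  0.01948366] [ 0.86371456 -0.77336721  0.88280528] [ 0.02670977 -0.03164746  0.00226036]
```

View pics/p.png

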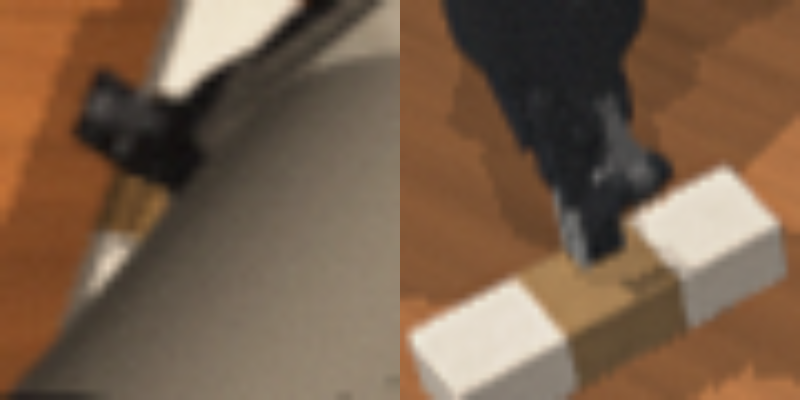

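The tip is still visibly above the bar top, at about (244.5,129) in the scene image. That suggests the reported TCP z is about 24 mm too low, so I'll confirm by touch.

Request:
step_arm(
  increments=[
    [[-1,0,0,5,0,0,0],[-1,0,0,10,0,0,0],[-1,0,0,10,0,0,0]],
  ],
)

```text
t: 6.33
eef_pos: [0.4726, -0.3404, 0.0088]
tool_rot: [-0.001, 0.176, 0.984, 0.0]
contact_force: [-0.2, -0.1, -0.7]
gripper_width: 0.0
grasp_force: 0.0
```

Request:
step_arm(
  increments=[
    [[-1,0,0,1,0,0,0],[-1,0,0,2,0,0,0],[-1,0,0,2,0,0,0]],
  ],
)

```text
t: 6.58
eef_pos: [0.4731, -0.3408, 0.0076]
tool_rot: [-0.0, 0.176, 0.984, 0.0]
contact_force: [0.4, -0.3, -0.1]
gripper_width: -0.0
grasp_force: 0.0
```

Request:
step_arm(
  increments=[
    [[-1,0,0,1,0,0,0],[-1,0,0,2,0,0,0],[-1,0,0,2,0,0,0]],
  ],
)

```text
t: 6.83
eef_pos: [0.4731, -0.3408, 0.0057]
tool_rot: [-0.0, 0.176, 0.984, 0.0]
contact_force: [0.4, 0.3, 0.5]
gripper_width: -0.001
grasp_force: 0.0
```

Request:
step_arm(
  increments=[
    [[-1,0,0,1,0,0,0],[-1,0,0,2,0,0,0],[-1,0,0,2,0,0,0]],
  ],
)

```text
t: 7.08
eef_pos: [0.4733, -0.3409, 0.0046]
tool_rot: [0.0, 0.176, 0.984, 0.0]
contact_force: [-1.6, 1.8, 9.5]
gripper_width: 0.003
grasp_force: 4.7
```

Request:
step_arm(
  increments=[
    [[-1,0,0,1,0,0,0],[-1,0,0,2,0,0,0],[-1,0,0,2,0,0,0]],
  ],
)

```text
t: 7.33
eef_pos: [0.4733, -0.3409, 0.0045]
tool_rot: [0.0, 0.176, 0.984, 0.001]
contact_force: [-6.9, 7.0, 28.9]
gripper_width: 0.002
grasp_force: 14.7
```

Request:
step_arm(
  increments=[
    [[-1,0,0,1,0,0,0],[-1,0,0,2,0,0,0],[-1,0,0,2,0,0,0]],
  ],
)

```text
t: 7.58
eef_pos: [0.4733, -0.3409, 0.0044]
tool_rot: [0.001, 0.176, 0.984, 0.002]
contact_force: [-12.5, 10.8, 49.6]
gripper_width: 0.004
grasp_force: 24.6
```

```bash
python3 - <<'E'
from h import *
o=bot.get_obs();print(o["eef_pos"],o["contact_force"],o["torque"])
T=bot.read_camera("top");S=bot.read_camera("scene")
cv2.imwrite("pics/p2.png",np.hstack([cv2.resize(T["image"][225:275,420:470,::-1],(400,400)),cv2.resize(S["image"][90:150,215:275,::-1],(400,400))]))
E
```

```text
[ 0.47334351 -0.34094821  0.00437661] [-12.4882144   10.79078412  49.61373516] [2.48359156 2.77690372 0.00614088]
```

View pics/p2.png

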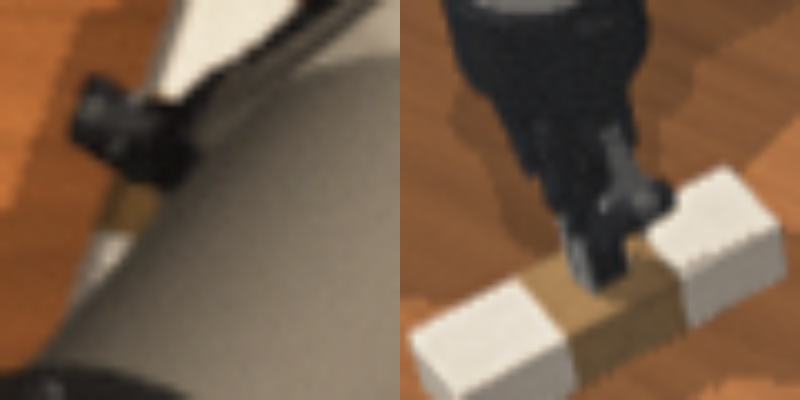

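The tip touches the bar's top face at reported z ≈ 0.0047, so tips sit about 29 mm higher than reported. The image shows the contact near (245,132.7) on the brown band. I'll lift off and check the xy offset.

Request:
step_arm(
  increments=[
    [[-1,0,0,-8,0,0,0],[-1,0,0,-25,0,0,0],[1,0,0,-45,0,0,0],[1,0,0,-45,0,0,0],[1,0,0,-45,0,0,0],[1,0,0,-45,0,0,0],[1,0,0,-45,0,0,0],[1,0,0,-45,0,0,0]],
  ],
)

```text
t: 8.35
eef_pos: [0.4726, -0.3404, 0.0439]
tool_rot: [-0.001, 0.176, 0.984, 0.0]
contact_force: [-1.0, -0.9, 0.2]
gripper_width: 0.844
grasp_force: 0.0
```

```bash
python3 - <<'E'
from h import *
S=bot.read_camera("scene");o=bot.get_obs();print(o["eef_pos"],o["contact_force"])
print("tip xy at contact",ray(S,(245,132.7),.034))
h=cv2.cvtColor(S["image"],cv2.COLOR_RGB2HSV);m=((h[...,1]<60)&(h[...,2]>190)).astype(np.uint8);m[:105]=0;m[165:]=0;m[:,:205]=0;m[:,280:]=0
k,l,st,ce=cv2.connectedComponentsWithStats(m)
for i in range(1,k):
    if st[i,4]>25:print(ce[i])
E
python3 go.py .474 -.342 -.019 2.788 0
```

```text
[ 0.47260363 -0.34051983  0.04393365] [ 0.43663109  0.38366725 -0.15036318]
tip xy at contact [ 0.47642963 -0.33881691  0.034     ]
[261.         122.01515152]
[227.42523364 140.19158879]
t 8.4 pos [ 0.4726 -0.3405  0.0439] F [ 0.4  0.4 -0.2] q [ 0.16  0.57  0.47  1.93 -0.37  0.73  2.07]
shift [-1.9 -0.9 62.9] rot [ 0.  -0.1  0. ]
```

Request:
step_arm(
  increments=[
    [[1,-1,-1,25,0,0,0],[1,-1,-1,45,0,0,0],[1,-1,-1,55,0,0,0],[1,-1,-1,55,0,0,0]],
  ],
)

```text
t: 8.73
eef_pos: [0.4719, -0.3409, -0.0127]
tool_rot: [-0.002, 0.176, 0.984, 0.001]
contact_force: [0.4, 0.3, 0.8]
gripper_width: 1.001
grasp_force: 0.0
```

Request:
step_arm(
  increments=[
    [[1,0,0,4,0,0,0],[1,0,0,8,0,0,0],[1,0,0,8,0,0,0]],
  ],
)

```text
t: 8.98
eef_pos: [0.4739, -0.3423, -0.0181]
tool_rot: [0.0, 0.176, 0.984, -0.0]
contact_force: [0.3, 0.2, -0.1]
gripper_width: 0.995
grasp_force: 0.0
```

Request:
step_arm(
  increments=[
    [[-1,0,0,0,0,0,0],[-1,0,0,0,0,0,0],[-1,0,0,0,0,0,0],[-1,0,0,0,0,0,0],[-1,0,0,0,0,0,0],[-1,0,0,0,0,0,0],[-1,0,0,0,0,0,0]],
  ],
  force=50,
)

```text
t: 9.57
eef_pos: [0.4742, -0.3424, -0.0175]
tool_rot: [0.001, 0.176, 0.984, -0.0]
contact_force: [0.1, 0.5, 6.4]
gripper_width: 0.503
grasp_force: 52.1
```

Request:
step_arm(
  increments=[
    [[-1,0,0,-10,0,0,0],[-1,0,0,-30,0,0,0],[-1,0,0,-65,0,0,0],[-1,0,0,-105,0,0,0],[-1,0,0,-145,0,0,0],[-1,0,0,-185,0,0,0],[-1,0,0,-220,0,0,0],[-1,0,0,-245,0,0,0],[-1,0,0,-245,0,0,0],[-1,0,0,-245,0,0,0]],
  ],
)

```text
t: 10.4
eef_pos: [0.4741, -0.3424, 0.2282]
tool_rot: [0.001, 0.176, 0.984, -0.0]
contact_force: [-1.3, -0.6, -2.8]
gripper_width: 0.504
grasp_force: 51.5
```

```bash
python3 go.py .6194 .1044 .225 2.969 0; python3 - <<'E'
from h import *
S=bot.read_camera("scene");T=bot.read_camera("top")
cv2.imwrite("pics/l.png",np.hstack([T["image"][100:300,250:490,::-1],S["image"][60:260,180:420,::-1]]))
E
```

```text
t 10.4 pos [ 0.4741 -0.3424  0.2282] F [-1.3 -0.6 -2.8] q [ 0.05  0.34  0.6   1.78 -0.21  1.09  1.94]
shift [ 18.4 469.4   3.3] rot [  0.    0.2 -10.4]
```

View pics/l.png

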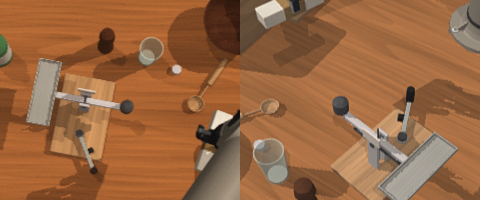

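The bar is lifted and held level in the fingers. That was my last allowed picture, so from here I work from numbers only. Next I move over the tray.

Request:
step_arm(
  increments=[
    [[-1,1,20,0,0,0,0],[-1,2,55,0,0,0,-1],[-1,4,95,0,0,0,-2],[-1,5,135,0,0,0,-3],[-1,7,175,0,0,0,-4],[-1,8,215,0,0,0,-5],[-1,10,255,0,0,0,-6],[-1,12,295,0,0,0,-7],[-1,14,335,0,0,0,-8],[-1,15,370,0,0,0,-9]],
  ],
)

```text
t: 11.33
eef_pos: [0.5866, 0.0133, 0.2245]
tool_rot: [-0.002, 0.097, 0.995, -0.0]
contact_force: [1.6, -0.3, -2.4]
gripper_width: 0.506
grasp_force: 51.4
```

Request:
step_arm(
  increments=[
    [[-1,0,15,0,0,0,0],[-1,0,15,0,0,0,0],[-1,0,15,0,0,0,0]],
  ],
)

```text
t: 11.58
eef_pos: [0.5895, 0.0255, 0.2247]
tool_rot: [-0.002, 0.097, 0.995, -0.001]
contact_force: [-0.2, -1.3, -1.0]
gripper_width: 0.505
grasp_force: 51.4
```

```bash
python3 go.py .6194 .1044 .225 2.969 0
```

```text
t 11.58 pos [0.5895 0.0255 0.2247] F [-0.2 -1.3 -1. ] q [-0.48  0.33  0.42  1.76 -0.15  1.09  1.37]
shift [-14.1  83.2  -0.5] rot [-0.1 -0.2 -1.3]
```

Request:
step_arm(
  increments=[
    [[-1,-5,25,0,0,0,-0.5],[-1,-9,50,0,0,0,-1],[-1,-12,70,0,0,0,-1.3],[-1,-14,83,0,0,0,-1.3],[-1,-14,83,0,0,0,-1.3],[-1,-14,83,0,0,0,-1.3],[-1,-14,83,0,0,0,-1.3]],
  ],
)

```text
t: 12.17
eef_pos: [0.6203, 0.1014, 0.2266]
tool_rot: [-0.0, 0.088, 0.996, -0.001]
contact_force: [0.2, -1.4, -1.9]
gripper_width: 0.505
grasp_force: 51.4
```

```bash
python3 - <<'E'
from h import *
# bar held: find its white ends in both views near the predicted place
S=bot.read_camera("scene");T=bot.read_camera("top")
d=np.array([np.cos(-.173),np.sin(-.173),0]);z=.225+.018+.034
for n,c in(("T",T),("S",S)):
    h=cv2.cvtColor(c["image"],cv2.COLOR_RGB2HSV);m=((h[...,1]<60)&(h[...,2]>190)).astype(np.uint8)
    k,l,st,ce=cv2.connectedComponentsWithStats(m)
    u=proj(c,[.6194,.1044,z])
    print(n,"pred ends",proj(c,np.array([.6194,.1044,z])+.052*d).round(1),proj(c,np.array([.6194,.1044,z])-.052*d).round(1))
    for i in range(1,k):
        if st[i,4]>30 and np.linalg.norm(ce[i]-u)<60: print(st[i],ce[i].round(1),ray(c,ce[i],z).round(4))
E
python3 go.py .6194 .1044 .225 2.969 0
```

```text
T pred ends [294.1 162.2] [285.8 201.1]
S pred ends [346.6 205.2] [382.2 172. ]
[389 164   8   8  37] [392.2 168.1] [0.5494 0.1251 0.277 ]
[327 191  35  30 564] [343.7 205.3] [0.6738 0.0911 0.277 ]
t 12.27 pos [0.6204 0.1015 0.2269] F [-0.4  0.5 -1.7] q [-0.55  0.4   0.39  1.67 -0.16  1.11  1.28]
shift [1.5 2.7 1.9] rot [-0.  -0.  -0.2]
```

Request:
step_arm(
  increments=[
    [[-1,1,2.5,20,0,0,0],[-1,1,2.5,45,0,0,0],[-1,1,2.5,70,0,0,0],[-1,1,2.5,90,0,0,0],[-1,1,2.5,105,0,0,0],[-1,1,2.5,107,0,0,0],[-1,1,2.5,107,0,0,0],[-1,1,2.5,107,0,0,0],[-1,1,2.5,107,0,0,0]],
  ],
)

```text
t: 13.02
eef_pos: [0.6211, 0.106, 0.1214]
tool_rot: [0.001, 0.087, 0.996, 0.0]
contact_force: [-0.2, 0.5, -0.3]
gripper_width: 0.501
grasp_force: 51.4
```

```bash
python3 go.py .6194 .1044 .1075 2.969 0
```

```text
t 13.02 pos [0.6211 0.106  0.1214] F [-0.2  0.5 -0.3] q [-0.53  0.5   0.36  1.76 -0.22  0.91  1.32]
shift [ 1.4 -1.9 13.9] rot [ 0.1  0.1 -0.1]
```

Request:
step_arm(
  increments=[
    [[-1,1,-1.5,5,0,0,0],[-1,1,-1.5,9,0,0,0],[-1,1,-1.5,12.5,0,0,0],[-1,1,-1.5,12.5,0,0,0],[-1,1,-1.5,12.5,0,0,0]],
  ],
)

```text
t: 13.43
eef_pos: [0.6187, 0.1048, 0.1072]
tool_rot: [-0.0, 0.087, 0.996, -0.0]
contact_force: [-0.4, 0.1, -1.8]
gripper_width: 0.508
grasp_force: 51.5
```

Request:
step_arm(
  increments=[
    [[-1,0,0,0.5,0,0,0],[-1,0,0,1,0,0,0],[-1,0,0,1,0,0,0]],
  ],
)

```text
t: 13.68
eef_pos: [0.6188, 0.1049, 0.1066]
tool_rot: [0.0, 0.087, 0.996, 0.0]
contact_force: [-1.6, -0.6, 2.2]
gripper_width: 0.504
grasp_force: 52.0
```

Request:
step_arm(
  increments=[
    [[0.1,0,0,0,0,0,0],[0.2,0,0,0,0,0,0],[0.3,0,0,0,0,0,0],[0.4,0,0,0,0,0,0],[0.5,0,0,0,0,0,0],[0.5,0,0,0,0,0,0],[0.5,0,0,0,0,0,0]],
  ],
)

```text
t: 14.27
eef_pos: [0.6188, 0.1049, 0.1063]
tool_rot: [0.0, 0.087, 0.996, 0.0]
contact_force: [0.7, -0.0, -0.1]
gripper_width: 0.753
grasp_force: 0.0
```

Request:
step_arm(
  increments=[
    [[0.5,0,0,-10,0,0,0],[0.5,0,0,-30,0,0,0],[0.5,0,0,-65,0,0,0],[0.5,0,0,-105,0,0,0],[0.5,0,0,-140,0,0,0],[0.5,0,0,-140,0,0,0]],
  ],
)

```text
t: 14.77
eef_pos: [0.6232, 0.105, 0.2553]
tool_rot: [0.006, 0.087, 0.996, 0.002]
contact_force: [1.0, -0.2, 1.1]
gripper_width: 0.748
grasp_force: 0.0
```

```bash
python3 go.py .48 0 .26 2.0 0; python3 - <<'E'
from h import *
S=bot.read_camera("scene");T=bot.read_camera("top")
d=np.array([np.cos(-.173),np.sin(-.173),0]);z=.159;C=np.array([.6194,.1044,z])
for n,c in(("T",T),("S",S)):
    h=cv2.cvtColor(c["image"],cv2.COLOR_RGB2HSV);m=((h[...,1]<60)&(h[...,2]>190)).astype(np.uint8)
    k,l,st,ce=cv2.connectedComponentsWithStats(m)
    print(n,"pred",proj(c,C+.052*d).round(1),proj(c,C-.052*d).round(1))
    for i in range(1,k):
        if st[i,4]>30 and np.linalg.norm(ce[i]-proj(c,C))<60: print(st[i],ce[i].round(1),ray(c,ce[i],z).round(4))
E
```

```text
t 14.77 pos [0.6232 0.105  0.2553] F [ 1.  -0.2  1.1] q [-0.57  0.37  0.4   1.64 -0.16  1.16  1.27]
shift [ 122.7 -128.2   -6.9] rot [ 0.6  0.5 55.4]
T pred [297.3 171.9] [289.8 207.6]
[301 164   5   8  32] [303.1 166.9] [0.6854 0.0794 0.159 ]
[306 192  11   6  39] [310.4 194.4] [0.6068 0.0567 0.159 ]
[337 198  31   9 147] [350.5 202.2] [ 0.5869 -0.0562  0.159 ]
S pred [343.6 236.4] [375.5 205.4]
[362 194  28  24 349] [375.6 205.5] [0.5683 0.1136 0.159 ]
[332 213  15   9  59] [340.4 216.7] [0.6336 0.065  0.159 ]
[328 224  31  28 457] [342.9 237.3] [0.6731 0.0953 0.159 ]
```

The bar sits as predicted: its end at (375.6,205.5) was predicted at (375.5,205.4). Next is the lever.

```bash
python3 go.py .45 -.0425 .24 3.1416 15 
```

```text
t 14.87 pos [0.62   0.1049 0.2489] F [-0.2 -0.4 -1.3] q [-0.57  0.37  0.4   1.64 -0.16  1.15  1.27]
shift [ 141.9 -174.6    8. ] rot [ 1.4 15.2 -9.9]
```

Request:
step_arm(
  increments=[
    [[0,20,-30,0,0,0,0],[0,45,-58,2,0,2,-1.5],[0,70,-85,3,0,5,-3],[0,95,-115,5,0,8,-5],[0,120,-145,7,1,12,-7],[0,142,-175,8,1.4,15,-10],[0,142,-175,8,1.4,15,-10],[0,142,-175,8,1.4,15,-10],[0,142,-175,8,1.4,15,-10]],
  ],
)

```text
t: 15.62
eef_pos: [0.4487, -0.0423, 0.2377]
tool_rot: [-0.131, -0.001, 0.991, -0.001]
contact_force: [0.3, 0.3, -0.0]
gripper_width: 0.501
grasp_force: 0.0
```

```bash
python3 go.py .395 -.0425 .11 3.1416 15 .386 -.0425 .01 3.1416 15
```

```text
t 15.62 pos [ 0.4487 -0.0423  0.2377] F [ 0.3  0.3 -0. ] q [-0.4   0.24  0.43  1.87 -0.09  1.32  1.64]
shift [ 18.6   0.  137.3] rot [-0.1 -0.1  0.1]
shift [1.300e+00 1.000e-01 2.362e+02] rot [-0.1 -0.1  0.1]
```

Request:
step_arm(
  increments=[
    [[0,1,0,35,0,0,0],[0,1,0,70,0,0,0],[0,1,0,105,0,0,0],[0,1,0,135,0,0,0],[0,1,0,150,0,0,0],[0,1,0,150,0,0,0],[0,1,0,150,0,0,0]],
  ],
)

```text
t: 16.2
eef_pos: [0.4089, -0.0423, 0.0935]
tool_rot: [-0.132, -0.002, 0.991, -0.001]
contact_force: [0.4, -0.2, 0.2]
gripper_width: 0.501
grasp_force: 0.0
```

```bash
python3 go.py .386 -.0425 .01 3.1416 15;  python3 - <<'E'
from h import *
S=bot.read_camera("scene");T=bot.read_camera("top")
for n,c in(("T",T),("S",S)):
    print(n,proj(c,[.3986,-.0425,.076]))
E
```

```text
t 16.2 pos [ 0.4089 -0.0423  0.0935] F [ 0.4 -0.2  0.2] q [-0.36  0.38  0.4   2.09 -0.16  0.97  1.71]
shift [ 0.4  0.1 86.6] rot [-0.1 -0.1  0.2]
T [343.90994263 270.52977236]
S [351.18123867 149.28009583]
```

Request:
step_arm(
  increments=[
    [[0,0,0,20,0,0,0],[0,0,0,40,0,0,0],[0,0,0,60,0,0,0],[0,0,0,75,0,0,0],[0,0,0,86,0,0,0],[0,0,0,86,0,0,0],[0,0,0,86,0,0,0],[0,0,0,86,0,0,0]],
  ],
)

```text
t: 16.97
eef_pos: [0.3882, -0.0432, 0.0117]
tool_rot: [-0.13, -0.001, 0.992, -0.001]
contact_force: [-0.2, -0.4, 0.0]
gripper_width: 0.495
grasp_force: 0.0
```

```bash
python3 go.py .386 -.0425 .01 3.1416 15;  python3 - <<'E'
from h import *
P=np.array([.5101,.0017]);o=bot.get_obs()["eef_pos"][:2]
for th in np.arange(0,1.11,.1375):
    a=2.969+.55-th; k=P+.12*np.array([np.cos(a),np.sin(a)]); print(round(th,3),k.round(4),"from home mm",((k-[.3986,-.0425])*1000).round(1))
E
```

```text
t 16.97 pos [ 0.3882 -0.0432  0.0117] F [-0.2 -0.4  0. ] q [-0.32  0.5   0.35  2.18 -0.23  0.77  1.77]
shift [1.7 0.7 2.2] rot [-0.1  0.1  0.1]
0.0 [ 0.3985 -0.0425] from home mm [-0.1 -0. ]
0.138 [ 0.3935 -0.0268] from home mm [-5.1 15.7]
0.275 [ 0.3907 -0.0106] from home mm [-7.9 31.9]
0.413 [0.3902 0.0059] from home mm [-8.4 48.4]
0.55 [0.3919 0.0223] from home mm [-6.7 64.8]
0.688 [0.3958 0.0383] from home mm [-2.8 80.8]
0.825 [0.4019 0.0536] from home mm [ 3.3 96.1]
0.963 [0.4101 0.068 ] from home mm [ 11.5 110.5]
1.1 [0.4201 0.0811] from home mm [ 21.5 123.6]
```

Request:
step_arm(
  increments=[
    [[0,0,4,0,0,0,0],[0,0,8,0,0,0,0],[0,1,12,0,0,0,0],[0,2,16,0.5,0,0,0],[0,3,20,1,0,0,0],[0,4.5,24,1,0,0,0],[0,5.5,28,1.5,0,0,0],[0,6,32,1.5,0,0,0],[0,7,37,2,0,0,0],[0,7.5,42,2,0,0,0]],
  ],
)

```text
t: 17.8
eef_pos: [0.3781, -0.001, 0.0105]
tool_rot: [-0.131, -0.001, 0.991, -0.001]
contact_force: [-1.8, -2.2, 0.1]
gripper_width: 0.501
grasp_force: 1.0
```

```bash
cat > k.py <<'E'
from h import *
o=bot.get_obs();T=bot.read_camera("top");S=bot.read_camera("scene");print(o["t"].round(2),o["eef_pos"].round(4),o["contact_force"].round(1))
P=np.array([.5101,.0017])
# lever bar seen grey between pivot and knob: sample theta along r=40..95 mm in both views
for c in(T,S):
    h=cv2.cvtColor(c["image"],cv2.COLOR_RGB2HSV); best=[]
    for th in np.arange(-.1,1.25,.01):
        a=2.969+.55-th; s=[]
        for r in np.arange(.03,.09,.004):
            u=proj(c,[P[0]+r*np.cos(a),P[1]+r*np.sin(a),.034]).round().astype(int); s.append(h[u[1],u[0],1])
        best.append((np.mean(s),round(th,2)))
    print("theta",sorted(best)[:4])
E
python3 k.py
```

```text
Traceback (most recent call last):
  File "k.py", line 2, in <module>
    o=bot.get_obs();T=bot.read_camera("top");S=bot.read_camera("scene");print(o["t"].round(2),o["eef_pos"].round(4),o["contact_force"].round(1))
                                                                              ^^^^^^^^^^^^
AttributeError: 'float' object has no attribute 'round'
```

Contact at about 2 N, so the lever is moving. I'll check the angle.

```bash
sed -i 's/o\["t"\].round(2)/round(o["t"],2)/' k.py; python3 k.py
```

```text
17.9 [ 3.786e-01 -2.000e-04  1.050e-02] [-0.1 -0.3 -0. ]
theta [(np.float64(65.2), np.float64(-0.02)), (np.float64(65.2), np.float64(-0.0)), (np.float64(65.33333333333333), np.float64(0.2)), (np.float64(65.4), np.float64(-0.03))]
theta [(np.float64(16.533333333333335), np.float64(0.31)), (np.float64(17.533333333333335), np.float64(0.3)), (np.float64(17.533333333333335), np.float64(0.32)), (np.float64(17.666666666666668), np.float64(0.29))]
```

Request:
step_arm(
  increments=[
    [[0,0,4,0,0,0,0],[0,0.5,8,0,0,0,0],[0,0.5,12,0,0,0,0],[0,0.5,16,0,0,0,0],[0,0,20,0,0,0,0],[0,0,24,0,0,0,0],[0,-0.5,28,0,0,0,0],[0,-1,32,0,0,0,0],[0,-1.5,36,-0.5,0,0,0],[0,-2.5,40,-0.5,0,0,0]],
  ],
)

```text
t: 18.83
eef_pos: [0.3812, 0.0391, 0.0104]
tool_rot: [-0.131, -0.001, 0.991, -0.001]
contact_force: [-0.9, -1.6, 0.3]
gripper_width: 0.503
grasp_force: 0.9
```

```bash
python3 k.py
```

```text
18.83 [0.3812 0.0391 0.0104] [-0.9 -1.6  0.3]
theta [(np.float64(65.53333333333333), np.float64(0.88)), (np.float64(65.6), np.float64(0.53)), (np.float64(65.6), np.float64(0.87)), (np.float64(65.66666666666667), np.float64(0.54))]
theta [(np.float64(18.133333333333333), np.float64(0.65)), (np.float64(18.266666666666666), np.float64(0.66)), (np.float64(18.333333333333332), np.float64(0.56)), (np.float64(18.733333333333334), np.float64(0.64))]
```

Request:
step_arm(
  increments=[
    [[0,-1,4,0,0,0,0],[0,-2,8,-0.5,0,0,0],[0,-3,12,-1,0,0,0],[0,-4.5,16,-1,0,0,0],[0,-6,20,-1.5,0,0,0],[0,-8,24,-2,0,0,0],[0,-10,28,-2.5,0,0,0],[0,-13,32,-3.5,0,0,0],[0,-15.5,36,-4,0,0,0],[0,-18,40,-5,0,0,0]],
  ],
)

```text
t: 19.77
eef_pos: [0.4, 0.0791, 0.0104]
tool_rot: [-0.131, -0.001, 0.991, -0.001]
contact_force: [-0.6, -1.5, -0.6]
gripper_width: 0.502
grasp_force: 0.9
```

Request:
step_arm(
  increments=[
    [[0,-2.5,3.5,-0.5,0,0,0],[0,-5,7,-1,0,0,0],[0,-7,10,-1.5,0,0,0],[0,-7,10,-1.5,0,0,0]],
  ],
)

```text
t: 20.1
eef_pos: [0.4077, 0.0896, 0.0101]
tool_rot: [-0.13, -0.001, 0.991, -0.001]
contact_force: [-0.6, 0.6, -0.2]
gripper_width: 0.498
grasp_force: 0.0
```

```bash
python3 k.py
```

```text
20.1 [0.4077 0.0896 0.0101] [-0.6  0.6 -0.2]
theta [(np.float64(37.86666666666667), np.float64(1.09)), (np.float64(38.53333333333333), np.float64(1.1)), (np.float64(38.6), np.float64(1.08)), (np.float64(38.733333333333334), np.float64(1.11))]
theta [(np.float64(19.066666666666666), np.float64(1.04)), (np.float64(19.2), np.float64(1.05)), (np.float64(19.4), np.float64(1.12)), (np.float64(19.866666666666667), np.float64(1.06))]
```

Request:
step_arm(
  increments=[
    [[0,0,-4,0,0,0,0],[0,0,-9,0,0,0,0],[0,0,-9,0,0,0,0],[0,0,-9,0,0,0,0],[0,0,-9,0,0,0,0],[0,0,-9,0,0,0,0],[0,0,-9,0,0,0,0],[0,0,-9,0,0,0,0],[0,0,-9,0,0,0,0],[0,0,-9,0,0,0,0]],
  ],
)

```text
t: 21.03
eef_pos: [0.4068, 0.0797, 0.0101]
tool_rot: [-0.131, -0.001, 0.991, -0.001]
contact_force: [0.3, -0.0, -0.1]
gripper_width: 0.502
grasp_force: 0.0
```

Request:
step_arm(
  increments=[
    [[0,0,0,0,0,0,0],[0,0,0,0,0,0,0],[0,0,0,0,0,0,0],[0,0,0,0,0,0,0],[0,0,0,0,0,0,0],[0,0,0,0,0,0,0],[0,0,0,0,0,0,0],[0,0,0,0,0,0,0],[0,0,0,0,0,0,0],[0,0,0,0,0,0,0]],
  ],
)

```text
t: 21.87
eef_pos: [0.4068, 0.0797, 0.0101]
tool_rot: [-0.131, -0.001, 0.991, -0.001]
contact_force: [-0.0, 0.1, -0.1]
gripper_width: 0.5
grasp_force: 0.0
```

Request:
step_arm(
  increments=[
    [[0,0,0,0,0,0,0],[0,0,0,0,0,0,0],[0,0,0,0,0,0,0],[0,0,0,0,0,0,0],[0,0,0,0,0,0,0],[0,0,0,0,0,0,0],[0,0,0,0,0,0,0],[0,0,0,0,0,0,0],[0,0,0,0,0,0,0],[0,0,0,0,0,0,0]],
  ],
)

```text
t: 22.7
eef_pos: [0.4068, 0.0797, 0.0101]
tool_rot: [-0.131, -0.001, 0.991, -0.001]
contact_force: [0.4, -0.1, -0.7]
gripper_width: 0.499
grasp_force: 0.0
```

```bash
python3 k.py; cat > b.py <<'E'
from h import *
# beam tilt from bar end + counterweight in the scene view
S=bot.read_camera("scene");h=cv2.cvtColor(S["image"],cv2.COLOR_RGB2HSV)
for m,roi in((((h[...,1]<60)&(h[...,2]>190)),(320,185,410,270)),((h[...,2]<75)&(h[...,1]<90),(265,150,300,185))):
    m=m.astype(np.uint8);x0,y0,x1,y1=roi;k,l,st,ce=cv2.connectedComponentsWithStats(m[y0:y1,x0:x1])
    for i in range(1,k):
        if st[i,4]>30: print(st[i,4],(ce[i]+[x0,y0]).round(1))
E
python3 b.py
```

```text
22.7 [0.4068 0.0797 0.0101] [ 0.4 -0.1 -0.7]
theta [(np.float64(45.333333333333336), np.float64(1.09)), (np.float64(45.46666666666667), np.float64(1.1)), (np.float64(45.733333333333334), np.float64(1.11)), (np.float64(46.06666666666667), np.float64(1.15))]
theta [(np.float64(18.866666666666667), np.float64(1.04)), (np.float64(18.933333333333334), np.float64(1.12)), (np.float64(19.0), np.float64(1.05)), (np.float64(19.466666666666665), np.float64(1.06))]
386 [376.1 207.1]
59 [340.4 217.7]
461 [343.4 239.3]
142 [282.2 166.4]
```

Request:
step_arm(
  increments=[
    [[0,0,0,0,0,0,0],[0,0,0,0,0,0,0],[0,0,0,0,0,0,0],[0,0,0,0,0,0,0],[0,0,0,0,0,0,0],[0,0,0,0,0,0,0],[0,0,0,0,0,0,0],[0,0,0,0,0,0,0],[0,0,0,0,0,0,0],[0,0,0,0,0,0,0]],
  ],
)

```text
t: 23.68
eef_pos: [0.4068, 0.0797, 0.0101]
tool_rot: [-0.131, -0.001, 0.991, -0.001]
contact_force: [-0.7, 0.4, 0.1]
gripper_width: 0.501
grasp_force: 0.0
```

```bash
python3 b.py
```

```text
385 [376.1 207. ]
59 [340.4 217.7]
461 [343.4 239.3]
142 [282.1 166.5]
```

Request:
step_arm(
  increments=[
    [[0,0,-5,0,0,0,0],[0,0,-9,0,0,0,0],[0,2,-13,0.5,0,0,0],[0,5,-17,1.5,0,0,0],[0,8,-21,2,0,0,0],[0,11,-25,3,0,0,0],[0,13.5,-29,3.5,0,0,0],[0,16,-33,4.5,0,0,0],[0,18,-37,5,0,0,0],[0,20,-42,5.5,0,0,0]],
  ],
)

```text
t: 24.57
eef_pos: [0.3844, 0.0377, 0.01]
tool_rot: [-0.132, -0.001, 0.991, -0.001]
contact_force: [-3.1, 5.2, -0.0]
gripper_width: 0.503
grasp_force: 2.4
```

```bash
python3 k.py
```

```text
24.57 [0.3844 0.0377 0.01  ] [-3.1  5.2 -0. ]
theta [(np.float64(65.2), np.float64(1.1)), (np.float64(65.33333333333333), np.float64(0.81)), (np.float64(65.33333333333333), np.float64(0.82)), (np.float64(65.33333333333333), np.float64(0.83))]
theta [(np.float64(18.666666666666668), np.float64(0.8)), (np.float64(18.733333333333334), np.float64(0.72)), (np.float64(18.8), np.float64(0.71)), (np.float64(18.8), np.float64(0.79))]
```

Request:
step_arm(
  increments=[
    [[0,1.5,-4,0.5,0,0,0],[0,3,-8,1,0,0,0],[0,4,-12,1,0,0,0],[0,5,-16,1.5,0,0,0],[0,6,-20,1.5,0,0,0],[0,6.5,-24,2,0,0,0],[0,7,-28,2,0,0,0],[0,7.5,-32,2,0,0,0],[0,8,-36,2,0,0,0],[0,8,-40,2,0,0,0]],
  ],
)

```text
t: 25.5
eef_pos: [0.3779, -0.0029, 0.0102]
tool_rot: [-0.131, -0.001, 0.991, -0.001]
contact_force: [-1.9, 2.9, -0.0]
gripper_width: 0.497
grasp_force: 1.5
```

```bash
python3 k.py
```

```text
25.5 [ 0.3779 -0.0029  0.0102] [-1.9  2.9 -0. ]
theta [(np.float64(64.46666666666667), np.float64(0.03)), (np.float64(64.66666666666667), np.float64(0.06)), (np.float64(64.73333333333333), np.float64(0.04)), (np.float64(64.73333333333333), np.float64(0.05))]
theta [(np.float64(15.266666666666667), np.float64(0.46)), (np.float64(16.466666666666665), np.float64(0.45)), (np.float64(17.6), np.float64(0.47)), (np.float64(17.866666666666667), np.float64(0.44))]
```

Request:
step_arm(
  increments=[
    [[0,0,-5,0,0,0,0],[0,0,-10,0,0,0,0],[0,0,-15,0,0,0,0],[0,-0.5,-20,0,0,0,0],[0,-1.5,-25,-0.5,0,0,0],[0,-2.5,-30,-0.5,0,0,0],[0,-3.5,-34,-1,0,0,0],[0,-4.5,-38,-1,0,0,0],[0,-5.5,-42,-1.5,0,0,0],[0,-5.5,-42,-1.5,0,0,0]],
  ],
)

```text
t: 26.43
eef_pos: [0.3844, -0.0455, 0.0103]
tool_rot: [-0.13, -0.0, 0.991, -0.001]
contact_force: [0.3, -0.1, -0.6]
gripper_width: 0.5
grasp_force: 0.0
```

```bash
python3 k.py
```

```text
26.43 [ 0.3844 -0.0455  0.0103] [ 0.3 -0.1 -0.6]
theta [(np.float64(67.53333333333333), np.float64(-0.1)), (np.float64(67.53333333333333), np.float64(0.02)), (np.float64(67.73333333333333), np.float64(-0.01)), (np.float64(67.73333333333333), np.float64(-0.0))]
theta [(np.float64(16.2), np.float64(0.1)), (np.float64(17.0), np.float64(0.09)), (np.float64(18.0), np.float64(0.08)), (np.float64(18.933333333333334), np.float64(0.07))]
```

Request:
step_arm(
  increments=[
    [[0,-0.5,-2,0,0,0,0],[0,-1,-4,0,0,0,0],[0,-1.5,-6,0,0,0,0],[0,-1.5,-6,0,0,0,0]],
  ],
)

```text
t: 26.87
eef_pos: [0.3858, -0.0505, 0.01]
tool_rot: [-0.13, -0.001, 0.991, -0.001]
contact_force: [0.9, 1.7, 0.1]
gripper_width: 0.503
grasp_force: 0.9
```

Request:
step_arm(
  increments=[
    [[0,-0.3,-1,0,0,0,0],[0,-0.3,-1,0,0,0,0],[0,-0.3,-1,0,0,0,0]],
  ],
)

```text
t: 27.12
eef_pos: [0.386, -0.0513, 0.0099]
tool_rot: [-0.131, -0.001, 0.991, -0.001]
contact_force: [2.0, 2.5, 1.6]
gripper_width: 0.5
grasp_force: 1.3
```

Request:
step_arm(
  increments=[
    [[0,0,-1,0,0,0,0],[0,0,-1,0,0,0,0],[0,0,-1,0,0,0,0]],
  ],
)

```text
t: 27.37
eef_pos: [0.3861, -0.0523, 0.0099]
tool_rot: [-0.13, -0.001, 0.991, -0.001]
contact_force: [2.1, 4.3, 0.7]
gripper_width: 0.498
grasp_force: 1.6
```

Request:
step_arm(
  increments=[
    [[0,0,-1,0,0,0,0],[0,0,-1,0,0,0,0],[0,0,-1,0,0,0,0]],
  ],
)

```text
t: 27.62
eef_pos: [0.3857, -0.0534, 0.0098]
tool_rot: [-0.131, -0.001, 0.991, -0.001]
contact_force: [1.8, 4.6, 0.7]
gripper_width: 0.504
grasp_force: 1.7
```

```bash
python3 k.py
```

```text
27.62 [ 0.3857 -0.0534  0.0098] [1.8 4.6 0.7]
theta [(np.float64(67.46666666666667), np.float64(-0.01)), (np.float64(67.46666666666667), np.float64(-0.0)), (np.float64(68.0), np.float64(-0.02)), (np.float64(68.06666666666666), np.float64(-0.09))]
theta [(np.float64(17.266666666666666), np.float64(0.02)), (np.float64(18.0), np.float64(0.01)), (np.float64(18.066666666666666), np.float64(0.03)), (np.float64(18.266666666666666), np.float64(-0.0))]
```

Request:
step_arm(
  increments=[
    [[0,0,-1,0,0,0,0],[0,0,-1,0,0,0,0],[0,0,-1,0,0,0,0]],
  ],
)

```text
t: 27.97
eef_pos: [0.3857, -0.0542, 0.0099]
tool_rot: [-0.131, -0.001, 0.991, -0.001]
contact_force: [2.0, 4.7, 0.0]
gripper_width: 0.505
grasp_force: 2.2
```

Request:
step_arm(
  increments=[
    [[0,0,-1,0,0,0,0],[0,0,-1,0,0,0,0],[0,0,-1,0,0,0,0]],
  ],
)

```text
t: 28.22
eef_pos: [0.3857, -0.0542, 0.0098]
tool_rot: [-0.131, -0.001, 0.991, -0.0]
contact_force: [3.0, 7.7, 0.2]
gripper_width: 0.5
grasp_force: 3.8
```

Request:
step_arm(
  increments=[
    [[0,0,-1,0,0,0,0],[0,0,-1.5,0,0,0,0],[0,0,-1.5,0,0,0,0]],
  ],
)

```text
t: 28.47
eef_pos: [0.3857, -0.0543, 0.0098]
tool_rot: [-0.131, -0.002, 0.991, 0.001]
contact_force: [2.7, 12.8, -0.5]
gripper_width: 0.504
grasp_force: 6.1
```

Request:
step_arm(
  increments=[
    [[0,0,-0.5,0,0,0,0],[0,0,-1,0,0,0,0],[0,0,-1,0,0,0,0]],
  ],
)

```text
t: 28.72
eef_pos: [0.3857, -0.0544, 0.0098]
tool_rot: [-0.131, -0.002, 0.991, 0.001]
contact_force: [3.0, 14.9, 1.3]
gripper_width: 0.503
grasp_force: 7.6
```

Request:
step_arm(
  increments=[
    [[0,0,-0.7,0,0,0,0],[0,0,-0.7,0,0,0,0],[0,0,-0.7,0,0,0,0],[0,0,-0.7,0,0,0,0]],
  ],
)

```text
t: 29.05
eef_pos: [0.3858, -0.0544, 0.0098]
tool_rot: [-0.131, -0.002, 0.991, 0.001]
contact_force: [2.9, 17.4, 0.9]
gripper_width: 0.5
grasp_force: 8.6
```

Request:
step_arm(
  increments=[
    [[0,0,3,0,0,0,0],[0,0,7,0,0,0,0],[0,0,11,0,0,0,0],[0,0,14,0,0,0,0],[0,0,14,0,0,0,0],[0,0,14,0,0,0,0]],
  ],
)

```text
t: 29.55
eef_pos: [0.3852, -0.0449, 0.0098]
tool_rot: [-0.131, -0.001, 0.991, -0.001]
contact_force: [-1.2, 0.6, 0.1]
gripper_width: 0.5
grasp_force: 0.0
```

```bash
python3 k.py; python3 b.py
```

```text
29.55 [ 0.3852 -0.0449  0.0098] [-1.2  0.6  0.1]
theta [(np.float64(67.26666666666667), np.float64(-0.05)), (np.float64(67.26666666666667), np.float64(-0.02)), (np.float64(67.33333333333333), np.float64(-0.04)), (np.float64(67.33333333333333), np.float64(-0.03))]
theta [(np.float64(17.266666666666666), np.float64(0.01)), (np.float64(17.933333333333334), np.float64(-0.0)), (np.float64(17.933333333333334), np.float64(0.02)), (np.float64(18.8), np.float64(-0.01))]
376 [375.7 204.8]
58 [340.4 216.6]
454 [342.9 237.2]
140 [282.  167.7]
```

The lever is home after a 17 N press and the beam is level again. Now I retract.

Request:
step_arm(
  increments=[
    [[0,0,0,-15,0,0,0],[0,0,0,-40,0,0,0],[0,0,0,-70,0,0,0],[0,0,0,-100,0,0,0],[0,0,0,-130,0,0,0],[0,0,0,-160,0,0,0],[0,0,0,-180,0,0,0],[0,0,0,-180,0,0,0],[0,0,0,-180,0,0,0],[0,0,0,-180,0,0,0]],
  ],
)

```text
t: 30.53
eef_pos: [0.4314, -0.0444, 0.183]
tool_rot: [-0.132, -0.001, 0.991, -0.001]
contact_force: [0.2, -0.3, -0.2]
gripper_width: 0.5
grasp_force: 0.0
```

```bash
python3 k.py; python3 b.py; python3 -c "
from station import bot
print(bot.hand_in())"
```

```text
30.53 [ 0.4314 -0.0444  0.183 ] [ 0.2 -0.3 -0.2]
theta [(np.float64(65.6), np.float64(-0.07)), (np.float64(65.73333333333333), np.float64(-0.06)), (np.float64(66.0), np.float64(-0.05)), (np.float64(66.13333333333334), np.float64(-0.09))]
theta [(np.float64(17.466666666666665), np.float64(0.01)), (np.float64(17.6), np.float64(0.02)), (np.float64(17.933333333333334), np.float64(-0.0)), (np.float64(19.066666666666666), np.float64(-0.01))]
377 [375.7 204.8]
58 [340.4 216.6]
452 [342.9 237.2]
140 [281.9 167.7]
the job is handed in; nothing more can be done
None
```

I handed the job in at about 30.5 s; no verdict came back, but my camera and force readings showed the bar lying in the tray, the beam released and settled for over 3 s, and the lever pressed home at about 17 N and let go with the beam level.

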